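Bring the tall vial round to the label reader

ROBOT

A 6-joint arm with a two-finger parallel gripper is mounted at the origin on the work surface. World frame = base frame: x ahead of the robot, y to its left, z up, the work surface at z = 0. Lengths are in m, angles in degrees, forces in N, time in s.
With the tool pointing down it reaches from about 0.4 to 0.825 m from the base axis. Payload 7 kg.
Tool frame: the origin (TCP) lies between the finger pads; the fingertips stand 22 mm ahead of it and the grasp point (between the pads) lies 3 mm ahead of it; z points along the fingers, y is the line along which they close (so a half turn about z gives the same grasp; the last joint's range is limited). The gripper opens to 88 mm and grips with 3 to 60 N. Pads are 19 mm wide; open, the fingers measure 130 mm over their backs; the gripper's body (78 mm by 193 mm) begins 47 mm behind the grasp point.
Start: joints at [-57.806, 20.546, 0.682, 0, -70.136, -16.507], TCP at [0.182, -0.65, 0.249] pointing down, gripper open.
Joint ranges: [-176.03, 176.03], [-82.01, 121.73], [-58.28, 71.71], [-173.87, 95.51], [-174.79, -0.11], [-173.66, 173.66]. Speed limits (degrees/s): [136.94, 136.94, 172.46, 180, 180, 180].

INTERFACE

Orientations are given as [roll, pitch, yaw] about the fixed x, y, z axes, in that order (R = Rz(yaw) Ry(pitch) Rx(roll)).
In Python, from plant import ctrl gives the robot as it stands.
- The arm moves only by the tool apply_moves, never from a script. Its argument "targets" is a list of rows, each an object with "travel": the shift along the tool's x, y, z in mm, a list of three; "roll": the turn about the tool's z in degrees; "jaw": the finger opening in mm, from 0 to 87.6. In form: [{"travel": [tx, ty, tz], "roll": roll, "jaw": jaw}, ...]. A call has 1 to 10 rows; each row shifts and turns the commanded pose from where the row before left it, along the tool's axes as they then stand; what a row does not reach is not made up. A row lasts 1/10 s, in which the tool goes at most 50 mm and 8.59 degrees, less where a joint would pass 70% of its speed; a pose out of reach is approached as far as the arm can. A call with a gripper value outside its range is refused whole. The fingers move at their own pace and stop on an object; the grip force is fixed at half the most. Time passes only in rows, so rows that do not move let the fingers close. It gives the time, the measured TCP pose, the force, the opening and the grip force at its end, in the units of the state.
- ctrl.get_obs(): the state, without advancing time (a new reading comes with each control period).
- ctrl.snapshot(name): name is "side" or "top"; returns the picture (384x512x3 uint8, red, green, blue); there is no depth.
- ctrl.calibration(name): a dict with "K" (3x3 intrinsics, pixels), "dist_coeffs" ([k1, k2, p1, p2, k3] as OpenCV has them; the pictures are not rectified), "extrinsics" (4x4, takes a point from camera to world coordinates). Camera axes: x right, y down, z forward; pixel columns grow to the right and rows downward; lengths in m; the calibration is good to about 2 mm. A picture is of the moment at which its call begins. calibration takes no time and is no camera call.
- ctrl.close_job(): hands the job in; it is judged then, once.
The state is a dict: "clock": time; "joint_pos": joint angles; "qvel": joint speeds; "tau": joint torques, N m; "tool_pos": TCP position; "orientation": TCP orientation; "force": force on the tool from outside, world axes, zero at the start; "moment": the same for the moment, N m; "opening": finger opening in m; "gripper_force": force on a finger pad.
Only numpy, scipy, OpenCV 4.12 (cv2) and the standard library are available. Lean on these libraries where they do the work, as an engineer would, in place of code of your own. Each camera call takes 0.05 s, during which the arm holds its last target. There are 200 camera calls.

TASK

Push one of the carousel's arms gently round with a fingertip until the tall vial stands squarely in front of the middle of the label reader's window, then press the button on top of the reader fully down and let go, leaving the tall vial there. Do not press the button before the tall vial is in place, do not spin the carousel fast, do not push on, lift or tip the vials, and leave the other things on the bench where they are.

Things in the scene. Friction and masses are not known exactly. Their poses are not given: they have to be found in the camera images.
- carousel: fixed foot of the vial carousel: a white disc 120 mm across and 14 mm thick on the bench; origin on the carousel's vertical axis at bench level. A hub with four level dark steel arms at right angles turns freely on it, by hand, either way
- rotor (a joint): angle of the turning part (rad), 0 at the start, growing counter-clockwise seen from above; turns freely over more than a full turn each way (stops at -7 and 7), stiff enough (about 0.1 N m, 1.5 N at mid-arm) to stay where it is left
- hub (a point): point on the carousel's axis at mid-height of the arms, 46 mm above the bench; hub 44 mm across, its top knob 68 mm above the bench. It turns with the arms
- arm1 (a point): middle of the free length of arm 1, 65 mm out from the axis and 46 mm above the bench; turns with the arm. The arm is a straight bar, 10 mm wide and 20 mm tall (36 to 56 mm above the bench), free to push from 22 mm to 106 mm out; at its end, 125 mm from the axis, a round open cup 38 mm across, 16 to 54 mm above the bench, holds a vial. Between neighbouring arms the space is empty down to the foot disc
- arm2 (a point): middle of the free length of arm 2, 65 mm out from the axis and 46 mm above the bench; turns with the arm. The arm is a straight bar, 10 mm wide and 20 mm tall (36 to 56 mm above the bench), free to push from 22 mm to 106 mm out; at its end, 125 mm from the axis, a round open cup 38 mm across, 16 to 54 mm above the bench, holds a vial. Between neighbouring arms the space is empty down to the foot disc
- arm3 (a point): middle of the free length of arm 3, 65 mm out from the axis and 46 mm above the bench; turns with the arm. The arm is a straight bar, 10 mm wide and 20 mm tall (36 to 56 mm above the bench), free to push from 22 mm to 106 mm out; at its end, 125 mm from the axis, a round open cup 38 mm across, 16 to 54 mm above the bench, holds a vial. Between neighbouring arms the space is empty down to the foot disc
- arm4 (a point): middle of the free length of arm 4, 65 mm out from the axis and 46 mm above the bench; turns with the arm. The arm is a straight bar, 10 mm wide and 20 mm tall (36 to 56 mm above the bench), free to push from 22 mm to 106 mm out; at its end, 125 mm from the axis, a round open cup 38 mm across, 16 to 54 mm above the bench, holds a vial. Between neighbouring arms the space is empty down to the foot disc
- tall_vial: the tall vial: round, amber glass with a white screw cap and paper label, 27 mm across, 75 mm tall (top 95 mm above the bench; all the others are 50 mm tall, tops at 70 mm), standing loosely (up to 2.5 mm play) in one of the four cups, 125 mm from the axis, which one varies; origin at the centre of its underside, 20 mm above the bench. It must be carried round by the carousel, not lifted or pushed
- short_vial1: a short round screw-cap vial, amber glass with a white cap and paper label, 27 mm across, 50 mm tall, loose in one of the carousel's cups; origin at the centre of its underside. Not to be lifted or pushed
- short_vial2: a short round screw-cap vial, amber glass with a white cap and paper label, 27 mm across, 50 mm tall, loose in one of the carousel's cups; origin at the centre of its underside. Not to be lifted or pushed
- short_vial3: a short round screw-cap vial, amber glass with a white cap and paper label, 27 mm across, 50 mm tall, loose in one of the carousel's cups; origin at the centre of its underside. Not to be lifted or pushed
- reader: fixed label reader; its ORIGIN lies on the carousel's axis at bench level and its x axis points from there to the middle of the reader head: a white block 50 mm (along x) by 74 mm by 70 mm tall, its near face 155 mm and its far face 205 mm from the axis, with a dark window 26 mm wide in the face toward the carousel, and a push button on top. A flat foot strip 5 mm thick joins it to the carousel
- read_spot (a point): the point in front of the middle of the reader's window, 125 mm from the carousel's axis and 46 mm above the bench, where the tall vial's axis must stand
- start_top (a point): centre of the top of the reader's black push button, 26 mm across, 92 mm above the bench, in a grey housing 42 mm across and 82 mm above the bench on top of the reader, 170 mm from the carousel's axis; pressed straight down, moves with the button
- start (a joint): how far the button is pressed (m): 0 up, 0.006 fully down; a spring, about 4 N when fully down, returns it
- sample_jar: bystander: squat jar 44 mm across, 48 mm tall, beside the reader, 205 mm from the carousel's axis; origin under its centre
- petri_dish: bystander: closed clear dish 60 mm across, 18 mm tall, beside the reader, 205 mm from the carousel's axis; origin under its centre
- tube_block: bystander: black block with six holes, 45 x 60 x 35 mm, to the left of the carousel; origin under its centre
- mug: bystander: white mug 80 mm across, 90 mm tall, to the left; origin under its centre
- tip_box: bystander: box with yellow lid, 82 x 117 x 70 mm, to the right; origin under its centre
- media_bottle: bystander: bottle 60 mm across, 120 mm tall, to the left; origin under its centre
- pipette: bystander: hand pipette lying down, about 210 mm long, 24 mm high, to the right; origin on the bench near its middle

How it is judged:
By the outcome, as a careful person would: the job done as asked, in the order asked, and still so for the second after the job is handed in, with the robot touching nothing.
It also fails if it takes over 58 s, if anything falls off the work surface, if the arm or the gripper's body presses on something with over 40 N, if the wrist force passes 120 N, or if a joint passes its speed limit or range.

## Working session

There is one attempt and no reset: what is moved stays moved. The work goes in short steps, Python scripts to look and compute and a tool call to move; the robot and the scene stay as the last step left them, time stands still between calls to the robot, and variables do not carry over. Pictures are saved under pics/ and viewed, at most 10 in all, crops included, and the job is handed in when it is done.

Besides the shell and the picture viewer there is one more tool, called after "Emit:" as name(argument=value, ...) on one line, values as JSON. apply_moves: Moves the arm, as the interface text tells. Its arguments: {"type":"object","properties":{"targets":{"type":"array","items":{"type":"object","properties":{"travel":{"type":"array","items":{"type":"number"}},"roll":{"type":"number"},"jaw":{"type":"number"}}}}},"required":["targets"]}

```bash
mkdir -p pics; python3 - <<'E'
from plant import ctrl
import cv2
for n in("side","top"):
    cv2.imwrite(f"pics/{n}0.png",cv2.cvtColor(ctrl.snapshot(n),cv2.COLOR_RGB2BGR))
    c=ctrl.calibration(n);print(c)
o=ctrl.get_obs();print(o)
E
```

```text
{'K': array([[471.0178783 ,   0.        , 255.29303396],
       [  0.        , 471.0178783 , 194.27249013],
       [  0.        ,   0.        ,   1.        ]]), 'dist_coeffs': array([-0.15431832,  0.        ,  0.        ,  0.        ,  0.        ]), 'extrinsics': array([[-0.9782052 , -0.141734  ,  0.15174339,  0.30929975],
       [-0.20745829,  0.63652006, -0.74283462,  1.05589594],
       [ 0.00869721, -0.75812511, -0.65205113,  1.00935475],
       [ 0.        ,  0.        ,  0.        ,  1.        ]])}
{'K': array([[460.84558916,   0.        , 254.26827806],
       [  0.        , 460.84558916, 197.16126963],
       [  0.        ,   0.        ,   1.        ]]), 'dist_coeffs': array([-0.03589294,  0.        ,  0.        ,  0.        ,  0.        ]), 'extrinsics': array([[-6.04952998e-04, -9.89893570e-01,  1.41810979e-01,
         3.39828681e-01],
       [-9.99850260e-01,  3.05126566e-03,  1.70337012e-02,
        -3.95483262e-02],
       [-1.72942543e-02, -1.41779440e-01, -9.89747190e-01,
         1.62419392e+00],
       [ 0.00000000e+00,  0.00000000e+00,  0.00000000e+00,
         1.00000000e+00]])}
{'clock': 0.1, 'joint_pos': array([-5.78053115e+01,  2.05874695e+01,  6.39825794e-01, -1.73454327e-02,
       -7.01360144e+01, -1.65069922e+01]), 'qvel': array([-0.13999226, -0.03397896,  0.05244701,  0.10136735, -0.01782315,
       -0.07910753]), 'tau': array([-1.88704427e-03, -5.84162915e+01,  2.93749988e+01,  7.01548800e+00,
        1.01368886e-02, -6.72695614e-05]), 'tool_pos': array([ 0.18238548, -0.64947895,  0.24772212]), 'orientation': array([ 1.79915156e+02, -8.13743350e-03, -1.64318203e+02]), 'force': array([0.05574576, 0.12156972, 0.07459262]), 'moment': array([-0.01603928, -0.01206118, -0.03753789]), 'gripper_force': 0.0, 'opening': 0.08747132800100516}
```

View pics/top0.png

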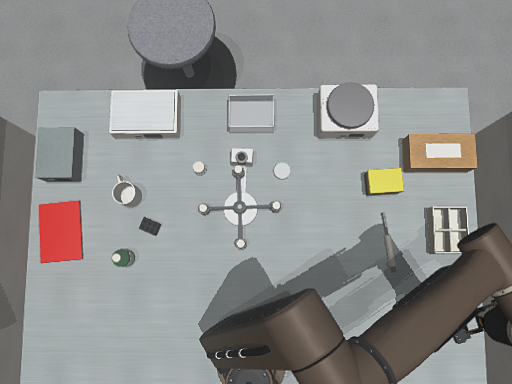

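View pics/side0.png

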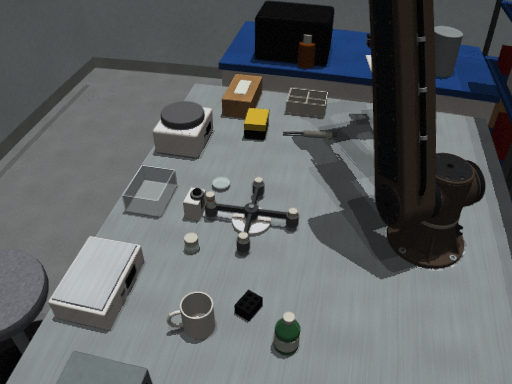

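The top view shows the hub at about (240,207), the reader button at (241,156), and cups near (238,170), (276,206), (240,243) and (204,209). I can't tell which vial is tall yet, so I'll enlarge.

```bash
python3 - <<'E'
import cv2,numpy as np
a=cv2.imread("pics/top0.png")[140:260,185:300]; b=cv2.imread("pics/side0.png")[165:265,175:310]
cv2.imwrite("pics/ca.png",cv2.resize(a,None,fx=5,fy=5,interpolation=cv2.INTER_CUBIC))
cv2.imwrite("pics/cb.png",cv2.resize(b,None,fx=5,fy=5,interpolation=cv2.INTER_CUBIC))
E
cat > h.py <<'E'
import numpy as np,cv2
from plant import ctrl
def proj(n,P):
    c=ctrl.calibration(n);E=np.linalg.inv(c["extrinsics"])
    return cv2.projectPoints(np.atleast_2d(P).astype(float),cv2.Rodrigues(E[:3,:3])[0],E[:3,3],c["K"],c["dist_coeffs"])[0][:,0]
def px(n,u,v,z):
    c=ctrl.calibration(n);E=c["extrinsics"]
    d=E[:3,:3]@np.r_[cv2.undistortPoints(np.array([[[u,v]]],float),c["K"],c["dist_coeffs"])[0,0],1]
    return E[:3,3]+d*(z-E[2,3])/d[2]
E
```

```text
(no output)
```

View pics/ca.png

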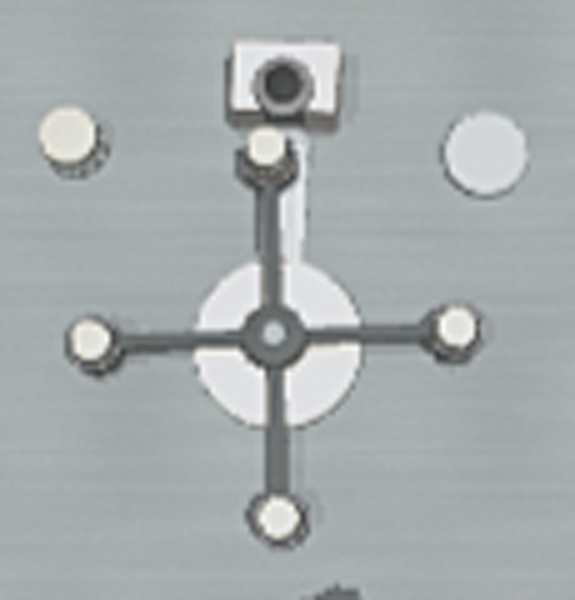

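View pics/cb.png

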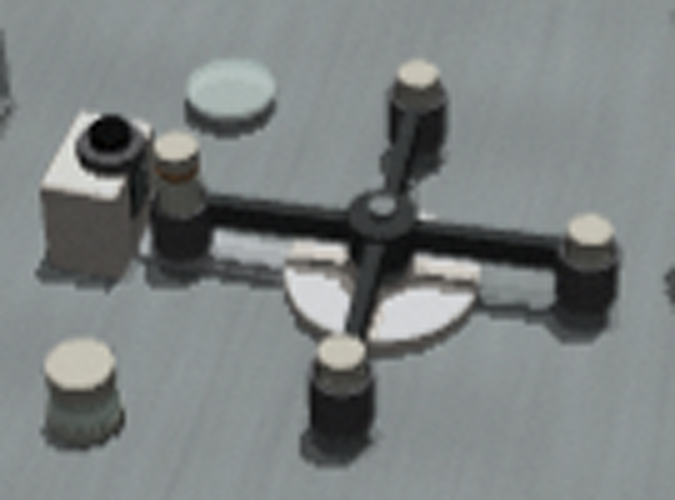

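The tall vial is the one by the reader: top crop (267,147), side crop (177,147). It stands a few degrees counter-clockwise of the button line. I'll work out the angles next.

```bash
python3 - <<'E'
from h import *
pts={"top":((185,140),dict(hub=(273,332,.068),btn=(283,83,.092),tall=(267,147,.095),L=(91,341,.07),R=(457,327,.07),B=(279,517,.07),foot=(279,342,.014),)),
"side":((175,165),dict(hub=(382,205,.068),btn=(110,133,.092),tall=(178,147,.095),L=(342,352,.07),R=(418,73,.07),B=(590,229,.07)))}
for n,(o,d) in pts.items():
    w={k:px(n,o[0]+(u+.5)/5-.5,o[1]+(v+.5)/5-.5,z) for k,(u,v,z) in d.items()}
    for k in w:
        e=w[k]-w["hub"]; print(n,k,w[k][:2].round(4),np.hypot(*e[:2]).round(4),np.degrees(np.arctan2(e[1],e[0])).round(2))
E
```

```text
top hub [0.5326 0.0386] 0.0 0.0
top btn [0.7004 0.0312] 0.168 -2.5
top tall [0.6554 0.0418] 0.1229 1.5
top L [0.5265 0.1625] 0.1241 92.82
top R [ 0.5354 -0.0866] 0.1252 -88.7
top B [0.4069 0.0339] 0.1257 -177.89
top foot [0.5321 0.037 ] 0.0016 -105.1
side hub [0.5301 0.0369] 0.0 0.0
side btn [0.6983 0.0354] 0.1682 -0.53
side tall [0.6535 0.0422] 0.1235 2.46
side L [0.5252 0.1631] 0.1263 92.21
side R [ 0.5341 -0.0881] 0.1251 -88.16
side B [0.4054 0.0332] 0.1247 -178.27
```

```bash
cat > ov.py <<'E'
from h import *
def panel(img,n,C,ang,x0,y0,w,hh,s,arm=None):
    im=cv2.resize(img[y0:y0+hh,x0:x0+w],None,fx=s,fy=s,interpolation=cv2.INTER_CUBIC)
    a=np.radians(ang);R=np.array([[np.cos(a),-np.sin(a),0],[np.sin(a),np.cos(a),0],[0,0,1]])
    def dr(P,col):
        p=proj(n,(R@np.array(P,float).T).T+[C[0],C[1],0]); p=((p-[x0,y0]+.5)*s-.5)*8
        cv2.polylines(im,[p.round().astype(np.int32)],True,col,1,cv2.LINE_AA,3)
    for z in(.07,0): dr([(.155,-.037,z),(.205,-.037,z),(.205,.037,z),(.155,.037,z)],(0,0,255))
    t=np.linspace(0,2*np.pi,60)[:-1]
    for r,z,xc in((.013,.092,.17),(.021,.082,.17),(.06,.014,0),(.007,.068,0)): dr([(xc+r*np.cos(q),r*np.sin(q),z) for q in t],(0,200,0))
    return im
E
python3 - <<'E'
from ov import *
t=cv2.imread("pics/top0.png");s=cv2.imread("pics/side0.png")
f=lambda a:np.hstack([panel(t,"top",(.531,.0378),a,220,145,40,70,6),panel(s,"side",(.5297,.0376),a,180,178,90,70,6)][0:2])
g=f(-1.8);print(g.shape);cv2.imwrite("pics/ov.png",g)
E
```

```text
(420, 780, 3)
```

View pics/ov.png

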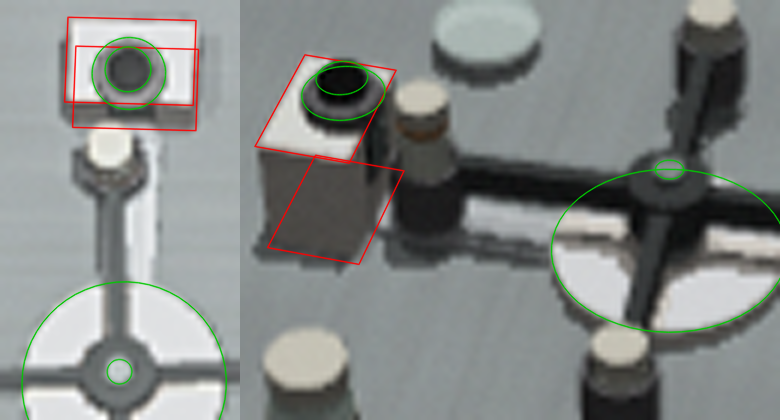

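The overlay at -1.8° fits the reader in both views (button, block edges, foot disc). The arms sit at +2.0°, so the rotor needs about -3.8°. I'll push the arm nearest the robot towards +y with closed fingers.

Emit:
apply_moves(targets=[{"travel": [0,0,0],"roll": 7.85,"jaw": 0},{"travel": [0,0,0],"roll": 7.85,"jaw": 0},{"travel": [-14,31,0],"roll": 0,"jaw": 0},{"travel": [-14,31,0],"roll": 0,"jaw": 0},{"travel": [-14,31,0],"roll": 0,"jaw": 0},{"travel": [-14,31,0],"roll": 0,"jaw": 0},{"travel": [-14,31,0],"roll": 0,"jaw": 0},{"travel": [-14,31,0],"roll": 0,"jaw": 0},{"travel": [-14,31,0],"roll": 0,"jaw": 0},{"travel": [-14,31,0],"roll": 0,"jaw": 0}])

```text
clock: 1.1
tool_pos: [0.2947, -0.4004, 0.2483]
orientation: [180.0, -0.0, 180.0]
force: [0.9, -0.4, 0.3]
opening: 0.0134
gripper_force: 0.0
```

Emit:
apply_moves(targets=[{"travel": [-14,31,0],"roll": 0,"jaw": 0},{"travel": [-14,31,0],"roll": 0,"jaw": 0},{"travel": [-14,31,0],"roll": 0,"jaw": 0},{"travel": [-14,31,0],"roll": 0,"jaw": 0},{"travel": [-14,31,0],"roll": 0,"jaw": 0},{"travel": [-14,31,0],"roll": 0,"jaw": 0},{"travel": [-14,31,0],"roll": 0,"jaw": 0},{"travel": [-14,31,0],"roll": 0,"jaw": 0},{"travel": [-14,31,0],"roll": 0,"jaw": 0},{"travel": [0,0,0],"roll": 0,"jaw": 0}])

```text
clock: 2.1
tool_pos: [0.4218, -0.1203, 0.2485]
orientation: [180.0, 0.0, -179.8]
force: [-0.4, -0.3, 0.6]
opening: 0.0002
gripper_force: 0.0
```

Emit:
apply_moves(targets=[{"travel": [-12,32,0],"roll": 0,"jaw": 0},{"travel": [-12,32,0],"roll": 0,"jaw": 0},{"travel": [-10,31,0],"roll": 0,"jaw": 0},{"travel": [0,0,30],"roll": 0,"jaw": 0},{"travel": [0,0,30],"roll": 0,"jaw": 0},{"travel": [0,0,30],"roll": 0,"jaw": 0},{"travel": [0,0,30],"roll": 0,"jaw": 0},{"travel": [0,0,30],"roll": 0,"jaw": 0},{"travel": [0,0,20],"roll": 0,"jaw": 0},{"travel": [0,0,12],"roll": 0,"jaw": 0}])

```text
clock: 3.1
tool_pos: [0.4534, -0.0286, 0.0647]
orientation: [-179.9, -0.2, 180.0]
force: [-0.4, -0.1, -0.1]
opening: 0.0005
gripper_force: 0.0
```

Emit:
apply_moves(targets=[{"travel": [0,6,0],"roll": 0,"jaw": 0},{"travel": [0,6,0],"roll": 0,"jaw": 0},{"travel": [0,5,0],"roll": 0,"jaw": 0},{"travel": [0,4,0],"roll": 0,"jaw": 0},{"travel": [0,3,0],"roll": 0,"jaw": 0},{"travel": [0,2,0],"roll": 0,"jaw": 0},{"travel": [0,2,0],"roll": 0,"jaw": 0},{"travel": [0,0,0],"roll": 0,"jaw": 0}])

```text
clock: 3.9
tool_pos: [0.4547, 0.0003, 0.0667]
orientation: [180.0, 0.0, -180.0]
force: [0.4, -0.3, 0.4]
opening: 0.0005
gripper_force: 0.0
```

Emit:
apply_moves(targets=[{"travel": [0,1.5,0],"roll": 0,"jaw": 0},{"travel": [0,1.5,0],"roll": 0,"jaw": 0},{"travel": [0,1.5,0],"roll": 0,"jaw": 0},{"travel": [0,1.5,0],"roll": 0,"jaw": 0},{"travel": [0,1.5,0],"roll": 0,"jaw": 0},{"travel": [0,1.5,0],"roll": 0,"jaw": 0}])

```text
clock: 4.5
tool_pos: [0.4547, 0.0092, 0.0666]
orientation: [180.0, 0.0, 180.0]
force: [-0.8, 0.4, 0.2]
opening: 0.0003
gripper_force: 0.0
```

Emit:
apply_moves(targets=[{"travel": [0,1,0],"roll": 0,"jaw": 0},{"travel": [0,1,0],"roll": 0,"jaw": 0},{"travel": [0,1,0],"roll": 0,"jaw": 0}])

```text
clock: 4.8
tool_pos: [0.4546, 0.0122, 0.0666]
orientation: [-180.0, -0.0, 180.0]
force: [1.4, -0.2, -0.1]
opening: 0.0005
gripper_force: 0.0
```

```bash
python3 - <<'E'
from ov import *
t=ctrl.snapshot("top")[...,::-1].copy();s=ctrl.snapshot("side")[...,::-1].copy()
cv2.imwrite("pics/top1.png",t);cv2.imwrite("pics/side1.png",s)
r=lambda i,x,y,w,h:cv2.resize(i[y:y+h,x:x+w],None,fx=5,fy=5,interpolation=cv2.INTER_CUBIC)
cv2.imwrite("pics/c1.png",np.hstack([r(t,225,145,30,70),r(s,175,175,120,70)]))
print(ctrl.get_obs()["force"],ctrl.get_obs()["tool_pos"])
E
```

```text
[ 0.22360929 -0.41636659  0.01257411] [0.4546597  0.01219664 0.06655874]
```

View pics/c1.png

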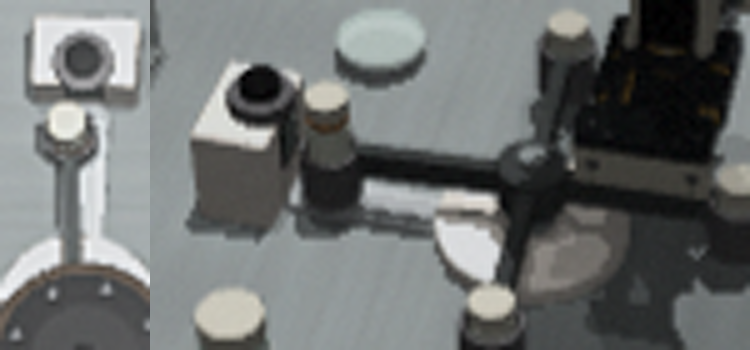

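No visible motion of the tall vial yet (cap at about (67,122) in the top half). I'll track the cap shift numerically while advancing.

```bash
cat > tr.py <<'E'
from h import *
def shift(n,u,v,new,w=6,wy=7):   # patch shift in px vs. the first picture
    a=cv2.imread(f"pics/{n}0.png"); U=8
    up=lambda i:cv2.resize(i,None,fx=U,fy=U,interpolation=cv2.INTER_CUBIC)
    T=up(a[v-wy-4:v+wy+5,u-w-4:u+w+5])[4*U:-4*U,4*U:-4*U]; S=up(new[v-wy-8:v+wy+9,u-w-8:u+w+9])
    m=cv2.matchTemplate(S,T,cv2.TM_CCOEFF_NORMED); _,b,_,p=cv2.minMaxLoc(m)
    return np.array(p)/U-8,round(b,3)
def rep():
    t=ctrl.snapshot("top")[...,::-1].copy();s=ctrl.snapshot("side")[...,::-1].copy()
    for lab,n,u,v,z,i in(("tall","top",238,170,.095,t),("L","top",204,208,.07,t),("R","top",276,206,.07,t),("tall","side",210,196,.095,s),("L","side",243,237,.07,s),("R","side",258,182,.07,s)):
        d,b=shift(n,u,v,i); e=(px(n,u+d[0],v+d[1],z)-px(n,u,v,z))*1e3
        ang={"tall":e[1],"L":-e[0],"R":e[0]}[lab]/125*57.3
        print(lab,n,d,b,"mm",e[:2].round(1),"deg",ang.round(2))
    o=ctrl.get_obs();print(o["tool_pos"].round(4),o["force"].round(2)); return t,s
E
python3 -c "import tr;tr.rep()"
```

```text
tall top [0. 0.] 1.0 mm [0. 0.] deg 0.0
L top [0. 0.] 0.985 mm [0. 0.] deg -0.0
R top [0. 0.] 0.995 mm [0. 0.] deg 0.0
tall side [0. 0.] 1.0 mm [0. 0.] deg 0.0
L side [0. 0.] 0.975 mm [0. 0.] deg -0.0
R side [ 0.    -0.125] 0.988 mm [ 0.1 -0.6] deg 0.06
[0.4546 0.0121 0.0666] [ 1.   -0.53  0.73]
```

Emit:
apply_moves(targets=[{"travel": [0,1,0],"roll": 0,"jaw": 0},{"travel": [0,1,0],"roll": 0,"jaw": 0},{"travel": [0,1,0],"roll": 0,"jaw": 0},{"travel": [0,1,0],"roll": 0,"jaw": 0}])

```text
clock: 5.4
tool_pos: [0.4545, 0.016, 0.0665]
orientation: [-180.0, -0.0, 180.0]
force: [-0.2, -1.9, 0.3]
opening: 0.0007
gripper_force: 0.6
```

```bash
python3 -c "import tr;tr.rep()"
```

```text
tall top [0.5 0. ] 0.972 mm [-0.  -1.7] deg -0.78
L top [ 0.    -0.625] 0.956 mm [2.1 0. ] deg -0.98
R top [0.  0.5] 0.955 mm [-1.7  0. ] deg -0.78
tall side [ 0.   -0.25] 0.991 mm [ 0.3 -1.1] deg -0.5
L side [-0.625 -0.125] 0.958 mm [ 1.8 -0.1] deg -0.82
R side [0.5 0. ] 0.977 mm [-1.5 -0.3] deg -0.71
[0.4546 0.0162 0.0665] [-0.66 -0.64  0.01]
```

Emit:
apply_moves(targets=[{"travel": [0,0.8,0],"roll": 0,"jaw": 0},{"travel": [0,0.8,0],"roll": 0,"jaw": 0},{"travel": [0,0.8,0],"roll": 0,"jaw": 0},{"travel": [0,0.8,0],"roll": 0,"jaw": 0},{"travel": [0,0.6,0],"roll": 0,"jaw": 0},{"travel": [0,0,0],"roll": 0,"jaw": 0}])

```text
clock: 6.1
tool_pos: [0.4545, 0.0199, 0.0665]
orientation: [-180.0, -0.0, 180.0]
force: [-0.7, -1.5, 0.7]
opening: 0.0006
gripper_force: 0.6
```

```bash
python3 - <<'E'
import tr
from ov import *
t,s=tr.rep()
cv2.imwrite("pics/top2.png",t);cv2.imwrite("pics/side2.png",s)
r=lambda i,x,y,w,h:cv2.resize(i[y:y+h,x:x+w],None,fx=9,fy=9,interpolation=cv2.INTER_CUBIC)
cv2.imwrite("pics/c2.png",np.hstack([r(t,222,145,36,62),r(s,180,180,50,62)]))
# expected cap centre if the tall vial stands on the reader line
for n,C in(("top",(.531,.0378)),("side",(.5297,.0376))):
    a=np.radians(-1.8);print(n,proj(n,[C[0]+.125*np.cos(a),C[1]+.125*np.sin(a),.095]))
E
```

```text
tall top [2.5 0. ] 0.945 mm [-0.  -8.5] deg -3.88
L top [ 0.125 -2.5  ] 0.967 mm [ 8.6 -0.3] deg -3.93
R top [0.    2.375] 0.922 mm [-8.1  0.1] deg -3.72
tall side [ 0.5   -1.375] 0.917 mm [ 0.3 -6.3] deg -2.9
L side [-2.625 -0.5  ] 0.901 mm [ 7.5 -0.3] deg -3.46
R side [2.375 0.375] 0.922 mm [-7.7  0.2] deg -3.52
[0.4545 0.0199 0.0665] [-0.78 -1.79  0.28]
top [[240.3364776 168.8336159]]
side [[210.6286227  192.12909541]]
```

View pics/c2.png

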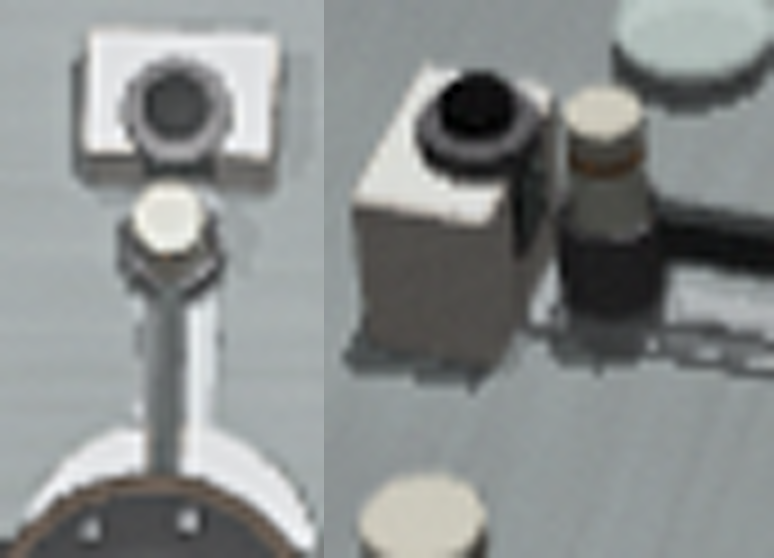

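```bash
python3 - <<'E'
from h import *
C=np.array([.531,.0378])
for k,u,v,z in(("strip",177,380,.005),("strip2",176,420,.005),("arm",167,380,.056),("arm2",164,460,.056),("cup",171,260,.054),("cap",169,218,.095),("btn",177,105,.092),("hous",178,112,.082),("far edge",183,32,.07),("L far",88,32,.07),("R far",280,36,.07),("L near",85,152,.07),("R near",275,160,.07)):
    p=px("top",222+(u+.5)/9-.5,145+(v+.5)/9-.5,z)[:2];e=p-C;print(k,p.round(4),np.degrees(np.arctan2(e[1],e[0])).round(2),np.hypot(*e).round(3))
E
```

```text
strip [0.6093 0.0348] -2.2 0.078
strip2 [0.5933 0.0351] -2.45 0.062
arm [0.6009 0.0363] -1.24 0.07
arm2 [0.5699 0.0373] -0.71 0.039
cup [0.6481 0.035 ] -1.36 0.117
cap [0.6561 0.0339] -1.79 0.125
btn [0.7003 0.0312] -2.24 0.169
hous [0.7    0.0312] -2.22 0.169
far edge [0.7343 0.03  ] -2.2 0.203
L far [0.7345 0.0666] 8.05 0.205
R far [ 0.7325 -0.0074] -12.63 0.206
L near [0.6872 0.0674] 10.73 0.159
R near [ 0.6838 -0.0054] -15.8 0.159
```

The reader line reads about -2.2° and the vial about -1.7°, so I'll nudge 0.6 mm more, back off and rise.

Emit:
apply_moves(targets=[{"travel": [0,0.6,0],"roll": 0,"jaw": 0},{"travel": [0,0,0],"roll": 0,"jaw": 0},{"travel": [0,0,0],"roll": 0,"jaw": 0},{"travel": [0,-5,0],"roll": 0,"jaw": 0},{"travel": [0,-10,0],"roll": 0,"jaw": 0},{"travel": [0,-15,0],"roll": 0,"jaw": 0},{"travel": [0,0,-30],"roll": 0,"jaw": 0},{"travel": [0,0,-40],"roll": 0,"jaw": 0},{"travel": [0,0,-40],"roll": 0,"jaw": 0},{"travel": [0,-20,-40],"roll": 0,"jaw": 0}])

```text
clock: 7.2
tool_pos: [0.4547, -0.0295, 0.2185]
orientation: [180.0, 0.1, -179.9]
force: [1.7, 1.3, -0.4]
opening: 0.0005
gripper_force: 0.0
```

Emit:
apply_moves(targets=[{"travel": [0,-40,0],"roll": 0,"jaw": 0},{"travel": [0,-40,0],"roll": 0,"jaw": 0},{"travel": [0,-40,0],"roll": 0,"jaw": 0},{"travel": [0,-40,0],"roll": 0,"jaw": 0},{"travel": [0,0,0],"roll": 0,"jaw": 0}])

```text
clock: 7.7
tool_pos: [0.454, -0.1936, 0.2164]
orientation: [-180.0, -0.0, 179.7]
force: [-1.0, -0.1, 0.4]
opening: 0.0006
gripper_force: 0.0
```

```bash
python3 - <<'E'
import tr
from ov import *
t,s=tr.rep()
cv2.imwrite("pics/top3.png",t)
r=lambda i,x,y,w,h:cv2.resize(i[y:y+h,x:x+w],None,fx=5,fy=5,interpolation=cv2.INTER_CUBIC)
cv2.imwrite("pics/c3.png",np.hstack([panel(t,"top",(.531,.0378),-2.1,195,145,80,105,5),r(s,175,170,70,105)]))
E
```

```text
tall top [2.875 0.   ] 0.952 mm [-0.  -9.7] deg -4.46
L top [ 0.125 -2.75 ] 0.931 mm [ 9.4 -0.3] deg -4.32
R top [3.25 7.75] 0.486 mm [-26.5 -10.8] deg -12.14
tall side [ 0.625 -1.625] 0.901 mm [ 0.2 -7.5] deg -3.44
L side [-3.    -0.625] 0.897 mm [ 8.7 -0.5] deg -3.97
R side [ 6.375 -3.5  ] 0.856 mm [-16.2 -21.7] deg -7.44
[ 0.4541 -0.1909  0.2163] [-0.24  0.69 -0.24]
```

View pics/c3.png

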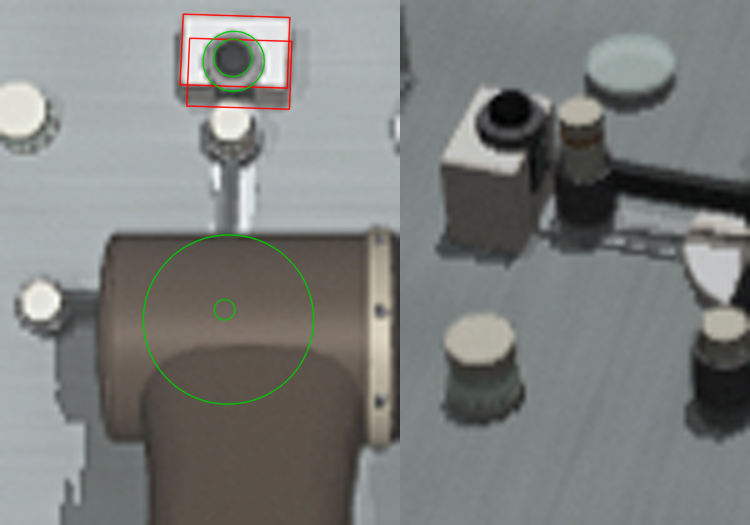

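Vial and button are now collinear with the hub: cap (231,123), button (233,58), on the -2.1° overlay. The rotor has moved about -4.2°. Next I'll press the button.

Emit:
apply_moves(targets=[{"travel": [-25,23,0],"roll": 0,"jaw": 0},{"travel": [-25,23,0],"roll": 0,"jaw": 0},{"travel": [-25,23,0],"roll": 0,"jaw": 0},{"travel": [-25,23,0],"roll": 0,"jaw": 0},{"travel": [-25,23,0],"roll": 0,"jaw": 0},{"travel": [-25,23,0],"roll": 0,"jaw": 0},{"travel": [-25,23,0],"roll": 0,"jaw": 0},{"travel": [-25,22,0],"roll": 0,"jaw": 0},{"travel": [-24,20,0],"roll": 0,"jaw": 0},{"travel": [-24,20,0],"roll": 0,"jaw": 0}])

```text
clock: 8.8
tool_pos: [0.7032, 0.0359, 0.2165]
orientation: [180.0, -0.0, -179.9]
force: [-0.6, 0.2, 0.4]
opening: 0.0003
gripper_force: 0.0
```

Emit:
apply_moves(targets=[{"travel": [0,0,20],"roll": 0,"jaw": 0},{"travel": [0,0,20],"roll": 0,"jaw": 0},{"travel": [0,0,20],"roll": 0,"jaw": 0},{"travel": [0,0,10],"roll": 0,"jaw": 0},{"travel": [0,0,0],"roll": 0,"jaw": 0},{"travel": [0,0,0],"roll": 0,"jaw": 0}])

```text
clock: 9.4
tool_pos: [0.703, 0.034, 0.1474]
orientation: [-180.0, 0.0, -180.0]
force: [-0.2, -0.7, -0.1]
opening: 0.0006
gripper_force: 0.0
```

Emit:
apply_moves(targets=[{"travel": [0,-2.5,0],"roll": 0,"jaw": 0},{"travel": [0,0,10],"roll": 0,"jaw": 0},{"travel": [0,0,10],"roll": 0,"jaw": 0},{"travel": [0,0,9],"roll": 0,"jaw": 0},{"travel": [0,0,3],"roll": 0,"jaw": 0},{"travel": [0,0,3],"roll": 0,"jaw": 0},{"travel": [0,0,2],"roll": 0,"jaw": 0},{"travel": [0,0,0],"roll": 0,"jaw": 0}])

```text
clock: 10.2
tool_pos: [0.7023, 0.0307, 0.1096]
orientation: [-180.0, -0.0, 180.0]
force: [-2.6, -1.3, 3.0]
opening: 0.0004
gripper_force: 1.6
```

Emit:
apply_moves(targets=[{"travel": [0,0,1.5],"roll": 0,"jaw": 0},{"travel": [0,0,1],"roll": 0,"jaw": 0},{"travel": [0,0,0],"roll": 0,"jaw": 0}])

```text
clock: 10.5
tool_pos: [0.7027, 0.0309, 0.1083]
orientation: [-180.0, 0.0, -180.0]
force: [-4.4, -1.2, 9.3]
opening: 0.0001
gripper_force: 4.2
```

Emit:
apply_moves(targets=[{"travel": [0,0,0.8],"roll": 0,"jaw": 0},{"travel": [0,0,0],"roll": 0,"jaw": 0},{"travel": [0,0,0],"roll": 0,"jaw": 0}])

```text
clock: 10.8
tool_pos: [0.7028, 0.0308, 0.1082]
orientation: [-180.0, 0.1, -180.0]
force: [-5.4, 0.5, 11.8]
opening: 0.0004
gripper_force: 6.1
```

Emit:
apply_moves(targets=[{"travel": [0,0,-3],"roll": 0,"jaw": 0},{"travel": [0,0,-5],"roll": 0,"jaw": 0},{"travel": [0,0,-10],"roll": 0,"jaw": 0},{"travel": [0,0,-30],"roll": 0,"jaw": 0},{"travel": [0,0,-40],"roll": 0,"jaw": 0},{"travel": [0,0,-40],"roll": 0,"jaw": 0},{"travel": [20,-40,0],"roll": 0,"jaw": 0},{"travel": [20,-40,0],"roll": 0,"jaw": 0},{"travel": [20,-40,0],"roll": 0,"jaw": 0},{"travel": [20,-40,0],"roll": 0,"jaw": 0}])

```text
clock: 11.8
tool_pos: [0.6222, -0.1301, 0.235]
orientation: [180.0, 0.1, -180.0]
force: [0.6, -0.4, 0.4]
opening: 0.0003
gripper_force: 0.0
```

Emit:
apply_moves(targets=[{"travel": [20,-40,0],"roll": 0,"jaw": 0},{"travel": [20,-40,0],"roll": 0,"jaw": 0},{"travel": [20,-40,0],"roll": 0,"jaw": 0},{"travel": [20,-40,0],"roll": 0,"jaw": 0},{"travel": [0,0,0],"roll": 0,"jaw": 0}])

```text
clock: 12.3
tool_pos: [0.5406, -0.2928, 0.235]
orientation: [-180.0, 0.0, 179.7]
force: [0.6, -0.4, -0.1]
opening: 0.0001
gripper_force: 0.0
```

```bash
python3 - <<'E'
import tr
from ov import *
t,s=tr.rep()
r=lambda i,x,y,w,h:cv2.resize(i[y:y+h,x:x+w],None,fx=5,fy=5,interpolation=cv2.INTER_CUBIC)
cv2.imwrite("pics/c4.png",np.hstack([panel(t,"top",(.531,.0378),-2.1,195,145,90,105,5),r(s,175,170,68,105)]))
E
```

```text
tall top [ 2.875 -0.125] 0.792 mm [ 0.4 -9.7] deg -4.46
L top [ 0.125 -2.75 ] 0.97 mm [ 9.4 -0.3] deg -4.32
R top [-2.625  3.875] 0.306 mm [-13.2   9. ] deg -6.06
tall side [-5.125 -5.   ] 0.675 mm [ 21.4 -18.7] deg -8.58
L side [-2.875 -0.625] 0.895 mm [ 8.3 -0.6] deg -3.82
R side [3.125 1.125] 0.81 mm [-10.7   3.3] deg -4.92
[ 0.5424 -0.2901  0.2348] [-0.02  0.61 -0.18]
```

View pics/c4.png

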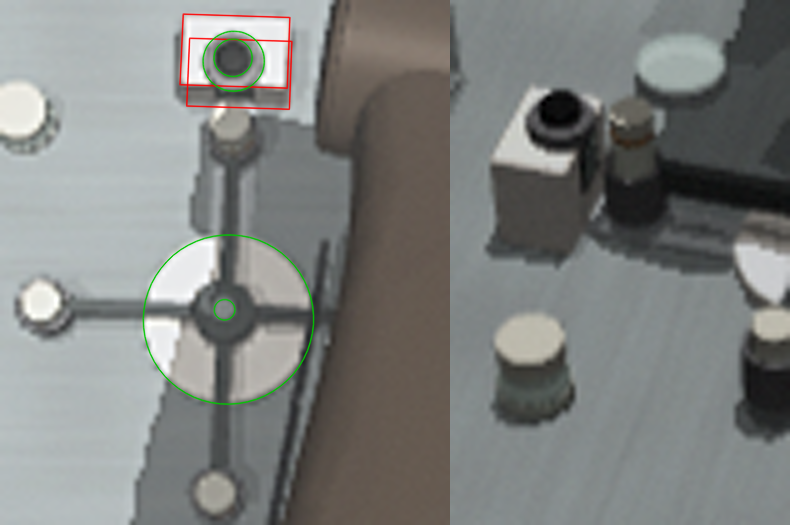

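The vial still stands on the hub–button line, with its cap at (231,123); the low match scores are the arm's shadow. The button bottomed at 11.8 N and is up again, and nothing else has moved.

```bash
python3 -c "
from plant import ctrl
print(ctrl.close_job())"
```

```text
the job is handed in; nothing more can be done
None
```

I turned the carousel about 4° so the tall vial stands in front of the reader's window, to within about 1 mm by my camera estimate. I then pressed the button to its stop, let go and handed the job in at about 12 s; the hand-in gave no verdict.

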